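# Line up a control rail in supply order

## Task

Fit the four loose modules onto the mounting rail in one row, in the order the supply runs, starting right beside the terminal block that is already on the rail (it may be at either end): first the residual-current device (lever and round button), next to it the narrow circuit breaker, then the wide power supply with the vent slots, and on its other side the contactor with the round dial. Every module straddles the rail square and fully home, with no more than about a centimetre between neighbours, and all are let go.

Things in the scene. Friction and masses are not known exactly. Their poses are not given: they have to be found in the camera images.
- rcd: Residual-current device: one dark lever and a round push button. Light grey, upright, 84 mm long (x, lies across the rail), 36 mm wide (y, along the rail); origin: centre of underside. Groove underneath along y: 40 wide (47 at its bevelled mouth), 10 deep. Shoulders at z = 46 mm; the centred nose, 45 (x) by 36 (y), z 46 to 68: hold it there, across the 45. Lever to z = 78.
- breaker: Circuit breaker: narrowest module, one dark lever, no button. Light grey, upright, 84 mm long (x, lies across the rail), 27 mm wide (y, along the rail); origin: centre of underside. Groove underneath along y: 40 wide (47 at its bevelled mouth), 10 deep. Shoulders at z = 46 mm; the centred nose, 45 (x) by 27 (y), z 46 to 68: hold it there, across the 45. Lever to z = 78.
- power_supply: Power supply: widest module, dark vent slots on its nose, no lever or dial. Light grey, upright, 84 mm long (x, lies across the rail), 72 mm wide (y, along the rail); origin: centre of underside. Groove underneath along y: 40 wide (47 at its bevelled mouth), 10 deep. Shoulders at z = 46 mm; the centred nose, 45 (x) by 72 (y), z 46 to 68: hold it there, across the 45. 
- contactor: Contactor: second widest module, round dark dial 25 mm across on its nose. Light grey, upright, 84 mm long (x, lies across the rail), 54 mm wide (y, along the rail); origin: centre of underside. Groove underneath along y: 40 wide (47 at its bevelled mouth), 10 deep. Shoulders at z = 46 mm; the centred nose, 45 (x) by 54 (y), z 46 to 68: hold it there, across the 45. Dial to z = 78.
- rail_plate: Fixed steel plate with a hat rail along y: 35 mm wide (x -17.5 to 17.5), y -175 to 175, top at z = 18. Origin: plate's underside below the rail's middle; x away from the robot. A module that is home has its groove over the rail (2.5 mm play each way), underside at z = 8, and may face either way. Grey wiring duct along the far edge, x 51 to 76, top z = 40 (mm).
- terminal_block: Group of six thin light grey terminals already fixed on the rail near one end (left or right end, it varies). 50 mm across the rail (x), 31 mm along it (y), 42 mm high; origin: centre of its underside, 8 mm over the bench. Does not move.
- end_bracket: Small black end bracket already fixed on the rail near the other end: 46 mm across the rail (x), 10 mm along it (y), 36 mm high; origin: centre of its underside, 8 mm over the bench. Does not move.
There are look-alikes about, which are no part of the job. Leave any pink look-alike of the breaker alone.

How it is judged:
By the outcome, as a careful person would: the job done as asked, in the order asked, and still so for the second after the job is handed in, with the robot touching nothing.
It also fails if it takes over 106 s, if anything falls off the work surface, if the arm or the gripper's body presses on something with over 40 N, if the wrist force passes 120 N, or if a joint passes its speed limit or range.

## Robot

A 6-joint arm with a two-finger parallel gripper is mounted at the origin on a cart in front of the work surface, level with it; the furniture and walls round the work are solid. World frame = base frame: x ahead of the robot, y to its left, z up, the work surface at z = 0. Lengths are in mm, angles in rad, forces in N, time in s.
With the tool pointing down it reaches from about 375 to 975 mm from the base axis. Payload 3.8 kg.
Tool frame: the origin (TCP) lies on the centre line of the jaws, within the pads' length; the fingertips stand 19 mm ahead of it and the grasp point (between the pads) is the TCP; z points along the fingers, y is the line along which they close (so a half turn about z gives the same grasp; the last joint's range is limited). The gripper opens to 88 mm and grips with 3 to 60 N. Pads are 18 mm wide; open, the fingers measure 123 mm over their backs; the gripper's body (75 mm by 187 mm) begins 45 mm behind the grasp point.
Start: joints at [-1.229, 0.264, 1.604, -0, 1.274, -0.037], TCP at [249.613, -627.146, 257.706] pointing down, gripper open.
Joint ranges: [-2.63, 2.63], [-0.94, 2.18], [0.31, 2.57], [-1.31, 4.45], [0, 2.66], [-2.55, 2.55]. Speed limits (rad/s): [2.57, 2.57, 3.14, 3.14, 3.14, 3.14].

## Interface

Orientations are given as a unit quaternion [w, x, y, z].
In Python, from bench import arm gives the robot as it stands. Calls block until the motion is done:
- arm.move_to(position, orientation): joint-space move of the TCP to a pose.
- arm.line_to(position, ori=None, v=150, stop_force=None): straight line of the TCP; ori=None keeps the orientation; v is the mean speed in mm/s. With stop_force (N) it stops when the force on the tool has changed by that much, and returns True; else False.
- arm.goto_joints(angles): joint-space move.
- arm.release() and arm.grab(newtons=None): open the fingers fully, or close them until they stop; newtons is the grip in N (None keeps the last).
- arm.pause(seconds).
- arm.ik(position, orientation): joint angles nearest the present ones, or None.
- arm.get_image(name): name is "side" or "top"; returns the picture (400x640x3 uint8, blue, green, red); there is no depth.
- arm.get_calibration(name): a dict with "fx", "fy", "cx", "cy" (pixels), "world_from_camera" (4x4, takes a point from camera to world coordinates). Camera axes: x right, y down, z forward; pixel columns grow to the right and rows downward; lengths in mm; the calibration is good to about 2 mm. A picture is of the moment at which its call begins. get_calibration takes no time and is no camera call.
A pose or a line that the arm cannot do raises arm.PlanningError and nothing moves.
- arm.job_done(): hands the job in; it is judged then, once.
Trained networks look in the newest picture that a camera, given by its name, has taken for a name from the list of things; names that differ only in an ending like _2 or _b are one class to them, and where a whole thing is asked for, a point or a joint stands for the part that bears it (a point fixed in the world has none). Each returns a list of dicts, best first, with "conf" (0 to 1); they miss things now and then, are a little off and sometimes report something else, mostly with a low value. They report only what shows in the picture. A call takes as long as a camera call. They do not tell look-alikes from the thing itself.
- arm.spot_in(camera, thing): "box" ([left, top, right, bottom] in pixels, round what is visible of it).
- arm.trace(camera, thing): "mask" (400x640 bool, what is visible of it) and "box" ([left, top, right, bottom] in pixels, round what is visible of it).
- arm.tip_of(camera, thing): "uv" ([column, row] in pixels: a listed point, or the origin of a listed thing).
Readings, each from a call of its own:
- arm.read_t(): time.
- arm.read_qpos(): joint angles.
- arm.read_dq(): joint speeds.
- arm.read_joint_torque(): joint torques, N m.
- arm.read_position(): TCP position.
- arm.read_tcp_rot(): TCP orientation.
- arm.read_contact_force(): force on the tool from outside, world axes, zero at the start.
- arm.read_torque(): the same for the moment, N m.
- arm.read_width(): finger opening in mm.
- arm.read_gripper_force(): force on a finger pad.
Only numpy, scipy, OpenCV 4.12 (cv2) and the standard library are available. Lean on these libraries where they do the work, as an engineer would, in place of code of your own. Each camera call takes 0.05 s, during which the arm holds its last target. There are 200 camera calls.

## Working session

There is one attempt and no reset: what is moved stays moved. The work goes in short steps, each a Python script; the robot and the scene stay as the last script left them, time stands still between calls to the robot, and variables do not carry over. Pictures are saved under pics/ and viewed, at most 14 in all, crops included, and the job is handed in when it is done.

```bash
mkdir -p pics; ls
python3 - <<'E'
from bench import arm
import cv2
for n in("top","side"):
    im=arm.get_image(n); cv2.imwrite(f"pics/{n}0.png",im)
    c=arm.get_calibration(n); print(n,c)
    for t in "rcd breaker power_supply contactor rail_plate terminal_block end_bracket".split():
        print(t,[(round(d['conf'],2),[round(float(v)) for v in d['box']]) for d in arm.spot_in(n,t)],[(round(d['conf'],2),[round(float(v),1) for v in d['uv']]) for d in arm.tip_of(n,t)])
print(arm.read_t())
E
```

```text
pics
top {'fx': 473.7118158165799, 'fy': 473.7118158165799, 'cx': 316.62723437152766, 'cy': 199.004429609978, 'world_from_camera': array([[ 4.96757309e-03, -9.92237419e-01,  1.24258716e-01,
         3.87016500e+02],
       [-9.99928087e-01, -3.57242747e-03,  1.14480472e-02,
        -1.16868921e+01],
       [-1.09152755e-02, -1.24306649e-01, -9.92183810e-01,
         1.20463979e+03],
       [ 0.00000000e+00,  0.00000000e+00,  0.00000000e+00,
         1.00000000e+00]])}
rcd [(0.79, [186, 215, 215, 251])] [(0.81, [204.0, 232.1])]
breaker [(0.96, [419, 219, 438, 260]), (0.83, [396, 165, 422, 199])] [(0.88, [423.5, 237.1]), (0.82, [404.3, 184.1])]
power_supply [(0.79, [259, 224, 294, 263])] [(0.77, [277.5, 242.4])]
contactor [(0.89, [341, 227, 372, 263]), (0.64, [256, 222, 294, 263])] [(0.57, [353.5, 246.8])]
rail_plate [(0.74, [230, 145, 376, 201])] [(0.88, [302.9, 176.9])]
terminal_block [(0.65, [356, 164, 368, 189])] [(0.65, [361.9, 177.4])]
end_bracket [(0.41, [242, 170, 247, 184])] [(0.55, [246.3, 180.8])]
side {'fx': 505.8481654451017, 'fy': 505.8481654451017, 'cx': 327.479448459878
[... 275 characters left out ...]
01,
         5.84140048e+02],
       [ 0.00000000e+00,  0.00000000e+00,  0.00000000e+00,
         1.00000000e+00]])}
rcd [(0.92, [263, 268, 317, 318])] [(0.85, [290.5, 305.3])]
breaker [(0.85, [340, 144, 374, 169]), (0.59, [400, 146, 430, 182])] [(0.96, [414.1, 172.5]), (0.56, [355.0, 169.9])]
power_supply [(0.56, [328, 209, 380, 265])] [(0.63, [355.0, 250.6])]
contactor [(0.93, [374, 175, 412, 214]), (0.67, [248, 234, 268, 252])] [(0.9, [392.7, 208.5]), (0.59, [416.3, 172.5])]
rail_plate [(0.83, [220, 162, 356, 270])] [(0.79, [299.6, 217.6])]
terminal_block [(0.77, [316, 166, 341, 188])] [(0.72, [327.7, 183.3])]
end_bracket [(0.57, [328, 211, 382, 265]), (0.54, [247, 235, 269, 250])] []
1.5
```

Run:
```python
import cv2
a=cv2.imread("pics/top0.png")[125:290,160:460]; cv2.imwrite("pics/topc.png",cv2.resize(a,(800,440),interpolation=cv2.INTER_CUBIC))
a=cv2.imread("pics/side0.png")[120:340,200:470]; cv2.imwrite("pics/sidec.png",cv2.resize(a,(736,600),interpolation=cv2.INTER_CUBIC))
```

```text
(no output)
```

View pics/topc.png

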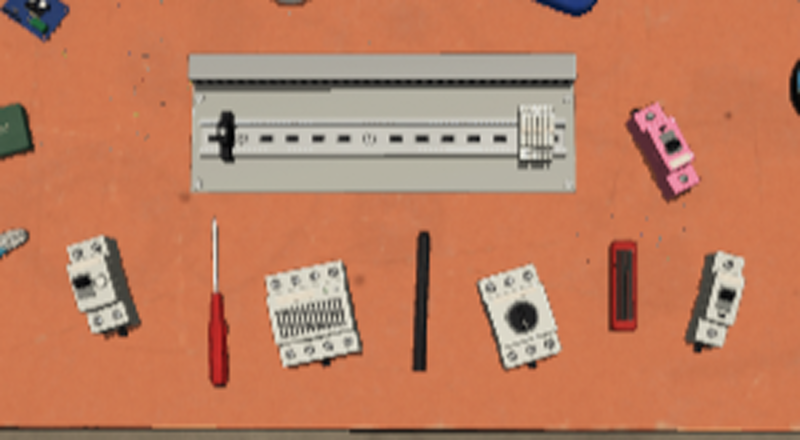

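View pics/sidec.png

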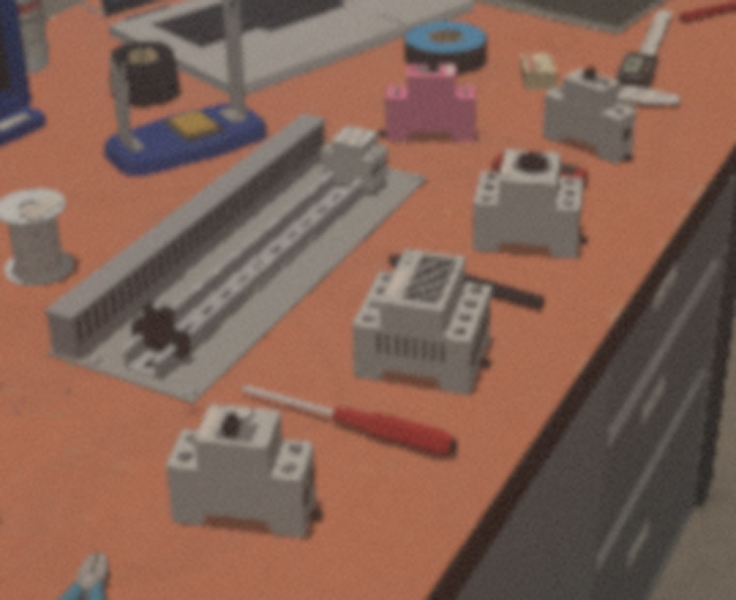

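View pics/top0.png

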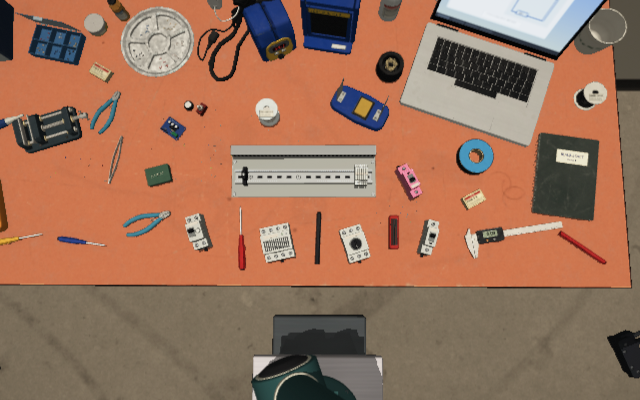

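Sorting the candidates by top-image pixels:
- **rcd:** (204,232), lever and button.
- **power_supply:** (277,242), vents.
- **contactor:** (354,245), dial.
- **breaker:** there are two, grey (429,239) and pink (409,182). The grey one is mine, and the pink one stays put.

The terminal block is at the right (-y) end, (362,177), and the bracket is on the left. The enlarged crop confirms all of this. Next I'll fit poses to the masks from both cameras.

```bash
cat > fit.py <<'E'
from bench import arm
import numpy as np, cv2
from scipy.optimize import minimize
W=dict(rcd=36,breaker=27,power_supply=72,contactor=54)
CAL={n:arm.get_calibration(n) for n in("top","side")}
def proj(n,P):
    c=CAL[n]; M=np.linalg.inv(c["world_from_camera"]); q=np.asarray(P,float)@M[:3,:3].T+M[:3,3]
    return np.c_[c["fx"]*q[:,0]/q[:,2]+c["cx"],c["fy"]*q[:,1]/q[:,2]+c["cy"]]
def onplane(n,uv,z):
    c=CAL[n]; T=c["world_from_camera"]; d=T[:3,:3]@[(uv[0]-c["cx"])/c["fx"],(uv[1]-c["cy"])/c["fy"],1]
    return (T[:3,3]+d*(z-T[2,3])/d[2])[:2]
def box(lx,ly,z0,z1): return np.array([[sx*lx/2,sy*ly/2,z] for sx in(-1,1) for sy in(-1,1) for z in(z0,z1)])
def parts(t):
    if t=="terminal_block": return [box(50,31,0,42)]
    return [box(84,W[t],0,46),box(45,W[t],46,68)]
def sil(n,t,p,z0,S=4):
    x,y,a=p; R=np.array([[np.cos(a),-np.sin(a),0],[np.sin(a),np.cos(a),0],[0,0,1]])
    m=np.zeros((400*S,640*S),np.uint8)
    for b in parts(t):
        uv=(proj(n,b@R.T+[x,y,z0])+.5)*S-.5
        cv2.fillConvexPoly(m,cv2.convexHull(np.round(uv*16).astype(np.int32)),255,shift=4)
    return cv2.resize(m,(640,400),interpolation=cv2.INTER_AREA)/255.
def fit(t,masks,p0,z0=0,fixyaw=None):
    def cost(p):
        q=[p[0],p[1],p[2]/50 if fixyaw is None else fixyaw]
        return sum(np.abs(sil(n,t,q,z0)-m).sum()/m.sum() for n,m in masks.items())
    best=None
    for a in ([p0[2]] if fixyaw is not None else [p0[2]-.2,p0[2],p0[2]+.2]):
        r=minimize(cost,[p0[0],p0[1],a*50],method="Nelder-Mead",options=dict(initial_simplex=[[p0[0],p0[1],a*50],[p0[0]+8,p0[1],a*50],[p0[0],p0[1]+8,a*50],[p0[0],p0[1],a*50+8]],maxiter=150,xatol=.05))
        if best is None or r.fun<best.fun: best=r
    return np.array([best.x[0],best.x[1],best.x[2]/50 if fixyaw is None else fixyaw]),best.fun
def trace(n,t,uv):
    "mask nearest to the pixel expected"
    L=arm.trace(n,t); L=[d for d in L if np.hypot((d["box"][0]+d["box"][2])/2-uv[0],(d["box"][1]+d["box"][3])/2-uv[1])<20]
    return L[0]["mask"].astype(float) if L else None
E
python3 - <<'E'
from fit import *
import json
EX=dict(top=dict(rcd=(200,233),power_supply=(276,243),contactor=(355,245),breaker=(429,239),terminal_block=(362,177)),
 side=dict(rcd=(290,293),power_supply=(354,238),contactor=(393,195),breaker=(415,164),terminal_block=(329,177)))
out={}
for n in CAL: arm.get_image(n)
for t in EX["top"]:
    ms={n:trace(n,t,EX[n][t]) for n in CAL}; ms={n:m for n,m in ms.items() if m is not None}
    if "top" not in ms: print(t,"no top mask",list(ms));
    z0=8 if t=="terminal_block" else 0
    p0=[*onplane("top",EX["top"][t],40),0]
    for sub in [ms]+[{n:m} for n,m in ms.items()]:
        p,f=fit(t,sub,p0,z0,0. if z0 else None); print(t,list(sub),p.round(3),round(f,3))
        if len(sub)==len(ms): out[t]=p.tolist()
for n in CAL:
  for t,z in(("rail_plate",0),("end_bracket",8),("terminal_block",8)):
    print(n,t,[onplane(n,d["uv"],z).round(1) for d in arm.tip_of(n,t)])
  d=arm.trace(n,"rail_plate")[0]
  if n=="top": 
      r=cv2.minAreaRect(np.argwhere(d["mask"])[:,::-1].astype(np.float32)); print(r,[onplane(n,c,2).round(1) for c in cv2.boxPoints(r)])
json.dump(out,open("poses.json","w"))
E
```

```text
rcd ['top', 'side'] [4.51922e+02 2.98070e+02 3.24000e-01] 0.267
rcd ['top'] [4.49884e+02 2.96942e+02 3.28000e-01] 0.112
rcd ['side'] [4.53689e+02 2.98785e+02 3.44000e-01] 0.116
power_supply ['top', 'side'] [4.26707e+02 1.00052e+02 2.14000e-01] 0.165
power_supply ['top'] [4.25097e+02 9.92980e+01 2.17000e-01] 0.052
power_supply ['side'] [4.27644e+02 1.01163e+02 2.15000e-01] 0.083
contactor ['top', 'side'] [ 4.24749e+02 -9.05540e+01  3.24000e-01] 0.23
contactor ['top'] [ 4.22459e+02 -9.14150e+01  3.15000e-01] 0.073
contactor ['side'] [ 4.26959e+02 -8.99510e+01  2.84000e-01] 0.098
breaker ['top'] [ 4.39545e+02 -2.73392e+02 -2.72000e-01] 0.12
breaker ['top'] [ 4.39545e+02 -2.73392e+02 -2.72000e-01] 0.12
terminal_block ['top', 'side'] [ 595.004 -107.742    0.   ] 0.44
terminal_block ['top'] [ 594.373 -107.731    0.   ] 0.067
terminal_block ['side'] [ 599.038 -104.234    0.   ] 0.312
top rail_plate [array([595.5,  42. ])]
top end_bracket [array([581.7, 187.4])]
top terminal_block [array([ 595.3, -120.3])]
((302.5, 172.0), (52.0, 145.0), 90.0) [array([675.7, 228.2]), array([ 676.6, -148.4]), array([ 540.8, -147. ]), array([539.4, 224.4])]
side rail_plate [array([593.2,  35.6])]
side end_bracket [array([596.5, 182.8])]
side terminal_block [array([ 602. , -101.5])]
```

Run:
```python
from fit import *
im=cv2.cvtColor(cv2.imread("pics/top0.png"),cv2.COLOR_BGR2GRAY).astype(float)
# rectify plate region onto z=18 plane, 1 mm px
def rect(n,z,x0=520,x1=690,y0=-160,y1=240,s=2):
    g=cv2.cvtColor(cv2.imread(f"pics/{n}0.png"),cv2.COLOR_BGR2GRAY)
    X,Y=np.meshgrid(np.arange(x1,x0,-1/s),np.arange(y1,y0,-1/s),indexing="ij")
    uv=proj(n,np.c_[X.ravel(),Y.ravel(),0*X.ravel()+z]).reshape(*X.shape,2).astype(np.float32)
    return cv2.remap(g,uv[...,0],uv[...,1],cv2.INTER_CUBIC)
a=rect("top",18);b=rect("side",18)
for i in range(0,340,20):
    for k in (a,b): cv2.putText(k,str(690-i//2),(0,i+4),0,.35,255); cv2.line(k,(25,i),(30,i),255)
for j in range(80,800,80):
    for k in (a,b): cv2.putText(k,str(240-j//2),(j,335),0,.35,255); cv2.line(k,(j,318),(j,324),255)
cv2.imwrite("pics/rect.png",cv2.resize(np.vstack([a,b]),(706,600)) if 0 else np.vstack([a,b])[40:640])
```

```text
(no output)
```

View pics/rect.png

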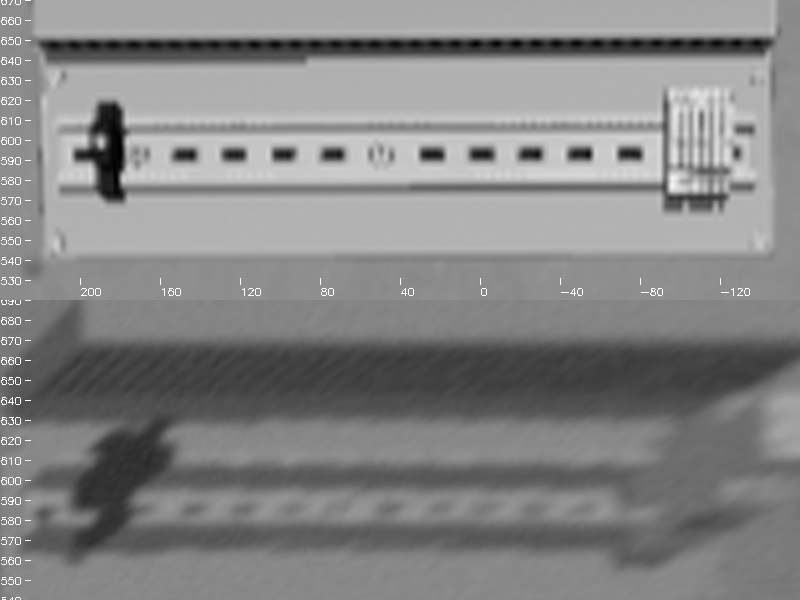

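```bash
cat > act.py <<'E'
from fit import *
from scipy.spatial.transform import Rotation as Ro
RX=594.8; H=67.5
def ori(a):
    y=np.array([np.cos(a),np.sin(a),0]); z=np.array([0,0,-1.]); 
    q=Ro.from_matrix(np.c_[np.cross(y,z),y,z]).as_quat(); return q[[3,0,1,2]]
def best(pos,a):
    c=[(abs(j[5]),b) for b in(a,a+np.pi) for j in[arm.ik(pos,ori(b))] if j is not None]
    return min(c)[1]
def place(t,p,yt,xr=RX):
    x,y,a=p; a=best([x,y,150],a)
    arm.move_to([x,y,150],ori(a)); arm.line_to([x,y,H],v=120); arm.grab(40)
    print(t,"width",arm.read_width(),"grip",arm.read_gripper_force()); 
    if abs(arm.read_width()-45)>3: return False
    arm.line_to([x,y,185],v=150)
    b=min((0,np.pi,-np.pi,2*np.pi),key=lambda b:abs(b-a))
    print("yaw",a,b)
    arm.move_to([xr,yt,185],ori(b)); arm.line_to([xr,yt,H+8+14],v=120)
    s=arm.line_to([xr,yt,H+7.5],v=25,stop_force=30)
    arm.pause(.2); print("stop",s,arm.read_position(),arm.read_contact_force(),arm.read_t())
def up():
    arm.release(); q=arm.read_position(); arm.line_to([q[0],q[1],180],v=200)
E
python3 - <<'E'
from act import *
place("rcd",[451.9,298.1,.33],-68.5)
cv2.imwrite("pics/r1.png",cv2.resize(arm.get_image("side")[140:290,220:420],(800,600),interpolation=cv2.INTER_CUBIC))
E
```

```text
rcd width 45.21122612538917 grip 39.99865623190999
yaw 0.33 0
stop False [595.0432921  -68.55148433  75.6469222 ] [-2.06651316  1.72738701  5.17595181] 11.6667
```

View pics/r1.png

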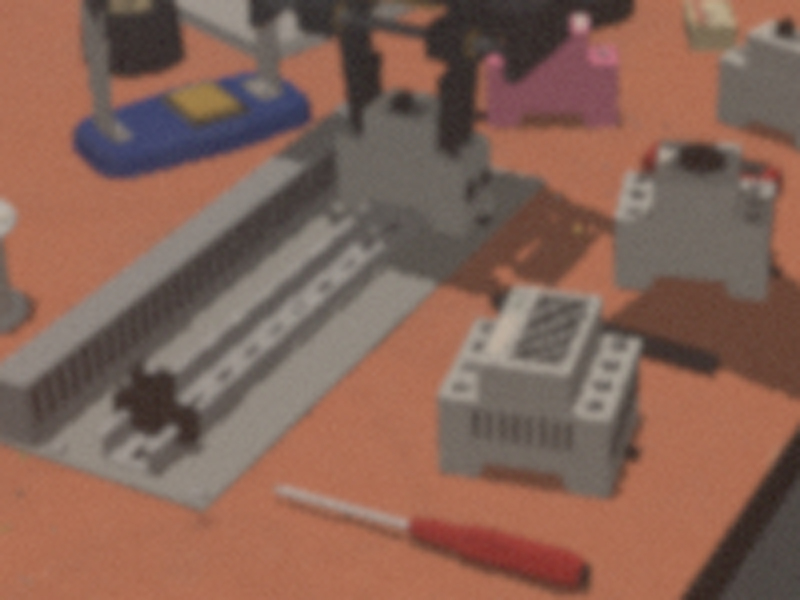

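The side view shows the rcd straddling the rail, with TCP z about where it should be when home and little force on the tool. I'll release it, then check the gap and the breaker.

Run:
```python
from act import *
up(); arm.move_to([440,-60,330],ori(0)) if 0 else arm.move_to([450,230,250],ori(0))
for n in CAL: cv2.imwrite(f"pics/{n}1.png",arm.get_image(n))
p3=lambda n,x,y,z: proj(n,[[x,y,z]])[0]
ms={n:trace(n,"rcd",p3(n,595,-68,42)) for n in CAL}; print({n:m is not None for n,m in ms.items()})
for n,m in ms.items():
    if m is not None: print(n,fit("rcd",{n:m},[595,-68,0],8))
m=trace("top","terminal_block",(362,177))
if m is not None: print(fit("terminal_block",{"top":m},[595,-107,0],8,0.))
ms={n:trace(n,"breaker",p3(n,441,-272,30)) for n in CAL}
for n,m in ms.items():
    if m is not None: print(n,fit("breaker",{n:m},[441,-272,-.27],0))
a=cv2.imread("pics/top1.png")[140:205,290:390]; cv2.imwrite("pics/c1.png",cv2.resize(a,(800,520),interpolation=cv2.INTER_CUBIC))
```

```text
{'top': True, 'side': True}
top (array([ 5.92586377e+02, -7.14555407e+01,  1.18271139e-02]), np.float64(0.06470588235294118))
side (array([ 5.93598133e+02, -6.62035312e+01, -7.58852722e-02]), np.float64(0.3185408116735066))
(array([ 593.11527792, -107.70686409,    0.        ]), np.float64(0.1526662325446784))
top (array([ 4.39718470e+02, -2.74088510e+02, -2.80068075e-01]), np.float64(0.08990037666772276))
side (array([ 4.43031979e+02, -2.71847725e+02, -3.17243035e-01]), np.float64(0.10783366486691294))
```

View pics/c1.png

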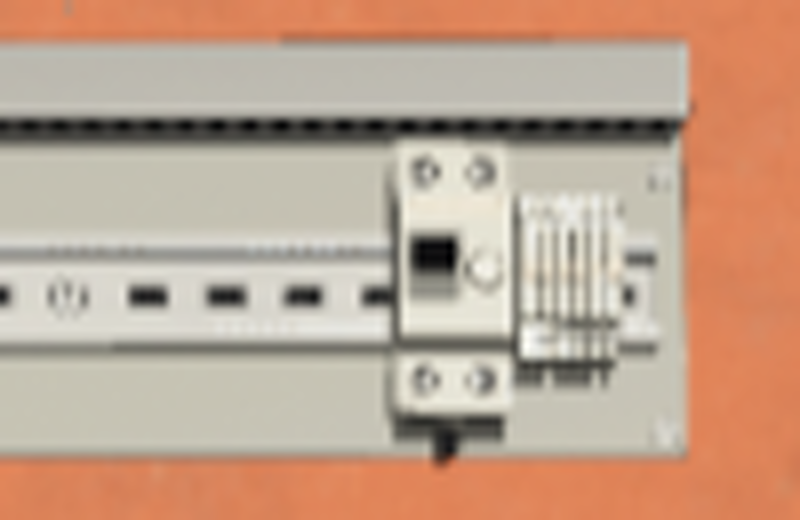

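The crop shows the rcd home and square, about 1 px (roughly 3 mm) from the terminal block. The grey breaker is at (429,239) and is next.

```bash
cat >> act.py <<'E'
def look(tag,known,nxt=None,p=None,side=True):
    "known: {thing:(y)} on the rail; nxt: loose thing near p"
    for n in CAL: cv2.imwrite(f"pics/{n}{tag}.png",arm.get_image(n))
    p3=lambda n,x,y,z: proj(n,[[x,y,z]])[0]
    for t,y in known.items():
        m=trace("top",t,p3("top",595,y,42))
        if m is not None: f=fit(t,{"top":m},[594,y,0],8); print(t,f[0].round(3),"ends",(f[0][1]+np.array([-1,1])*W[t]/2).round(1),round(f[1],3))
    if nxt:
        for n in CAL:
            m=trace(n,nxt,p3(n,p[0],p[1],30))
            if m is not None: f=fit(nxt,{n:m},p,0); print(n,nxt,f[0].round(3),round(f[1],3))
    a=cv2.imread(f"pics/top{tag}.png")[140:205,270:370]; cv2.imwrite(f"pics/c{tag}.png",cv2.resize(a,(800,520),interpolation=cv2.INTER_CUBIC))
E
python3 - <<'E'
from act import *
place("breaker",[441.4,-272.3,-.29],-33)
up(); arm.move_to([430,-230,300],ori(0))
look("2",dict(rcd=-71,breaker=-36),"power_supply",[426,100,.215])
E
```

```text
breaker width 44.76939979431406 grip 39.9585890583694
yaw -0.29 0
stop False [594.96873746 -32.94991401  75.62310596] [-2.48021282  0.30322709  5.22294434] 22.1417
rcd [ 5.92488e+02 -7.05850e+01 -8.00000e-03] ends [-88.6 -52.6] 0.079
breaker [ 5.92471e+02 -3.34350e+01 -2.00000e-03] ends [-46.9 -19.9] 0.062
top power_supply [4.24242e+02 9.88330e+01 2.33000e-01] 0.07
side power_supply [4.27948e+02 1.00636e+02 2.16000e-01] 0.074
```

View pics/c2.png

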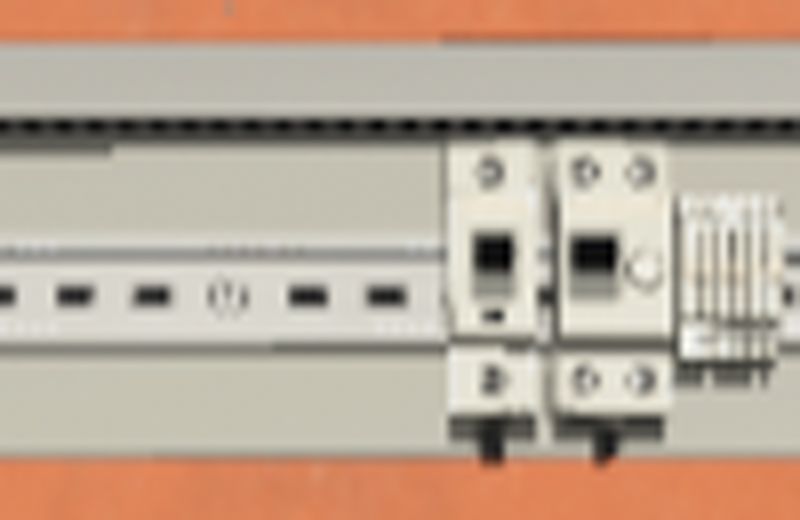

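The breaker is home, with a gap of about 2.3 px (6 mm) to the rcd, so that's fine. Next is the power supply with the vent slots, at (277,243).

Run:
```python
from act import *
place("power_supply",[426.2,99.8,.222],21.7)
up(); arm.move_to([430,250,300],ori(0))
look("3",dict(breaker=-34,power_supply=21),"contactor",[425,-91,.31])
```

```text
power_supply width 44.461078709775556 grip 39.998714262619615
yaw 0.222 0
stop False [594.82862064  21.6429074   75.6881855 ] [-2.97664475 -1.26043773  5.90064672] 31.4917
breaker [ 5.93541e+02 -3.25320e+01  2.10000e-02] ends [-46. -19.] 0.085
power_supply [5.9324e+02 2.1078e+01 5.0000e-03] ends [-14.9  57.1] 0.04
top contactor [ 4.2256e+02 -9.0565e+01  3.1900e-01] 0.05
side contactor [ 4.25279e+02 -8.84530e+01  3.29000e-01] 0.136
```

View pics/c3.png

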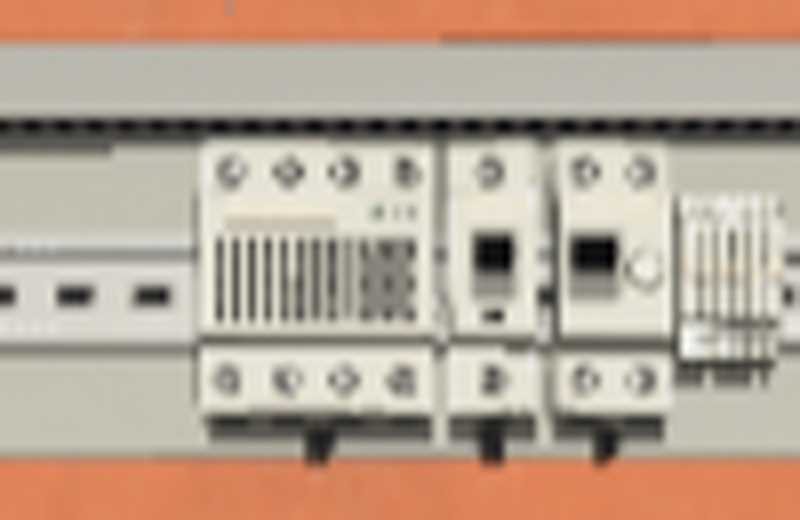

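The power supply is home with a gap of about 4 mm. The contactor with the dial, at (354,245), is last.

Run:
```python
from act import *
place("contactor",[424,-89.8,.32],89.5)
up(); arm.move_to([430,-250,300],ori(0))
look("4",dict(power_supply=21,contactor=88))
s=cv2.imread("pics/side4.png")[140:290,220:420]; t=cv2.imread("pics/top4.png")[140:205,230:380]
cv2.imwrite("pics/f4.png",np.vstack([cv2.resize(t,(600,260),interpolation=2),cv2.resize(s,(600,340),interpolation=2)])); print(arm.read_t())
```

```text
contactor width 44.49806089766415 grip 39.99612456187606
yaw 0.32 0
stop False [594.66777512  89.49523361  75.67547189] [-3.70952966  0.39970461  5.36959142] 41.1417
power_supply [ 5.92137e+02  2.09870e+01 -9.00000e-03] ends [-15.  57.] 0.076
contactor [5.91763e+02 8.86530e+01 1.60000e-02] ends [ 61.7 115.7] 0.061
44.2583
```

View pics/f4.png

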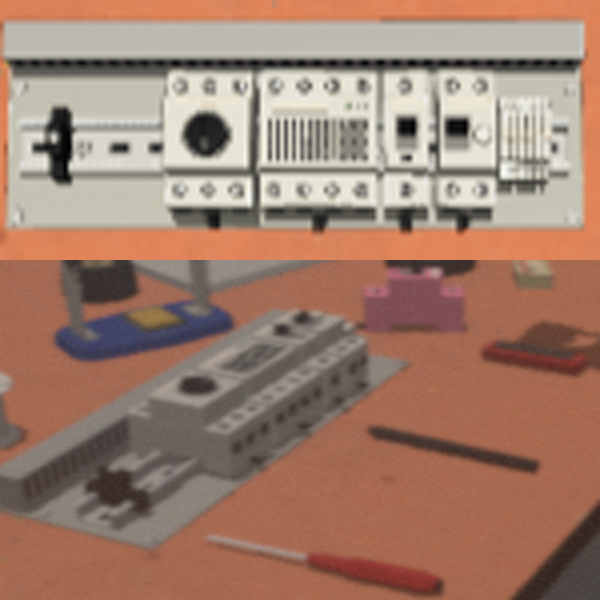

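All four modules sit level and square in the right order, with gaps of about 3 to 6 mm. The pink look-alike hasn't moved.

```bash
python3 -c "
from bench import arm
print(arm.job_done())"
```

```text
the job is handed in; nothing more can be done
None
```

The job is handed in: from the terminal block outward, the rcd, breaker, power supply and contactor all look square and fully home on the rail, with measured gaps of about 3–6 mm, all let go, after about 44 s on the robot's clock.

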